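Clamp a practice tooth block with the recessed knob

TASK

Stand the practice tooth block upright on the holder's deck between its two steel jaws, with its 24 mm thickness between them, and let go of it. Then reach into the round guard well and turn the knob clockwise, gently and by feel, until the moving jaw grips the block with about 11 N (at least 6, at most 16, and never beyond 20), and let go, leaving it clamped. Work the jaw only by its knob, do not force the guard, and leave the jar, cup and spray can alone.

Things in the scene. Friction and masses are not known exactly. Their poses are not given: they have to be found in the camera images.
- console: Light grey specimen holder, fixed to the desk: a box 110 (x) x 220 (y) x 65 mm high, its flat top being the deck. Origin at the centre of its underside; its own y axis runs along its length. Near its +y end is a round well holding the clamp knob; near its -y end two steel jaws stand on the deck.
- nest (a point): Point on the deck (65 mm above the desk) at x 0, y -50 mm in the holder's frame, axes as the holder's: put the centre of the block's foot here. The moving jaw's face starts 16 mm away on +y. The steel stop jaw faces it on -y, left by the last user anywhere from 16 to 22 mm away and not reported: feel for it. Both jaws are 30 mm wide (x); the block's x ends stay free.
- guard: White round guard sleeve lining the well and standing 5 mm proud of the deck: inner diameter 72 mm, wall 4.5 mm, rim 70 mm above the desk, 50 mm deep. Origin on its axis at the well's floor, 20 mm above the desk, at x 0, y +60 mm in the holder's frame. To be pushed with no more than 20 N.
- knob_grip (a point): Grip point of the black clamp knob on its upright axis, 53 mm above the desk. Its grip bar is 40 mm long along this point's x (which turns with the knob), 14 mm thick along y, and spans 28 to 62 mm above the desk, its top 8 mm below the guard's rim; under it a disc of 42 mm diameter, top 28 mm above the desk. At the start the bar lies along the holder's x.
- knob: Clamp knob; origin on its axis, 20 mm above the desk. Clockwise from above closes the jaw 12 mm per rad, up to 1.9 rad; it starts at its open end. It needs 0.22 N m to turn freely and, once the block is nipped between both jaws (0.67 to 1.17 rad from the start), 0.012 N m more per newton of jaw force, which grows by 66 N per rad. Friction holds it where it is left.
- jaw: Moving steel jaw, 30 (x) x 8 (y) mm, reaching 24 mm above the deck like the stop jaw, carried on stiff springs (5.5 N per mm) by an aluminium carriage that the knob drives towards the holder's -y. Origin at deck height in the middle of its gripping face (towards -y). Not to be pushed by hand. Torque read at rest after a turn is offset by knob friction: compare with free steps.
- block_mid (a point): Centre, half-way up, of the block, which is a cream resin block 34 (x) x 24 (y) x 44 mm high, 60 g, with a small white tooth crown (17 mm wide, 10 mm high) on top. It stands upright on the desk; either way round is right in the holder. Its centre is 22 mm above whatever it stands on.
- block: The same block; origin at the centre of its foot.
- jar: Bystander: small capped jar, 44 mm diameter, 55 mm high, origin at the centre of its foot.
- cup: Bystander: blue cup, 76 mm diameter, 90 mm high, origin at the centre of its foot.
- spray: Bystander: spray can, 52 mm diameter, 170 mm high, origin at the centre of its foot.
Mind the look-alikes: they are no part of the job. Of the things that look like the block, the smallest one is meant.

How it is judged:
By the outcome, as a careful person would: the job done as asked, in the order asked, and still so for the second after the job is handed in, with the robot touching nothing.
It also fails if it takes over 64 s, if anything falls off the work surface, if the arm or the gripper's body presses on something with over 40 N, if the wrist force passes 120 N, or if a joint passes its speed limit or range.

ROBOT

A 7-joint arm with a two-finger parallel gripper is mounted at the origin on the work surface. World frame = base frame: x ahead of the robot, y to its left, z up, the work surface at z = 0. Lengths are in mm, angles in rad, forces in N, time in s.
With the tool pointing down it reaches from about 400 to 875 mm from the base axis. Payload 4.4 kg.
Tool frame: the origin (TCP) lies midway between the tips of the shut fingers; the grasp point (between the pads) lies 19 mm behind it; z points along the fingers, y is the direction in which the jaws open and shut (so a half turn about z gives the same grasp; the last joint's range is limited). The gripper opens to 85 mm and grips with 20 to 120 N. Pads are 22 mm wide; open, the fingers measure 114 mm over their backs; the gripper's body (76 mm by 85 mm) begins 54 mm behind the grasp point. The pads swing forward as they close: fully open they stand 13 mm farther back than shut.
Start: joints at [-1.313, 0.628, 0.038, 1.517, -0.027, 0.996, -0.02], TCP at [206.788, 616.244, 231.313] pointing down, gripper open.
Joint ranges: [-3.06, 3.06], [-0.37, 2.12], [-1.25, 1.32], [0.18, 2.47], [-1.1, 4.24], [0.23, 1.98], [-2.94, 2.94]. Speed limits (rad/s): [2.57, 2.57, 3.14, 3.14, 3.14, 3.14, 3.14].

INTERFACE

Orientations are given as [roll, pitch, yaw] about the fixed x, y, z axes, in that order (R = Rz(yaw) Ry(pitch) Rx(roll)).
In Python, from cell import * gives the robot as it stands. The module is installed in compiled form; this text tells all that it offers.
- The arm moves only by the tool move_arm, never from a script. Its argument "series" is a list of rows, each a list of 2 entries, a list of its own where there are three numbers: the shift along the tool's x, y, z in m, then the turn about the tool's z in rad. In form: [[[x, y, z], yaw], ...]. A call has 1 to 5 rows; each row is the pose to reach, as a shift and turn from the pose measured when the call began, along the tool's axes at that moment; what a row does not reach only later rows make up. A row lasts 1/8 s, in which the tool goes at most 62.5 mm and 10.7 degrees, less where a joint would pass 70% of its speed; a pose out of reach is approached as far as the arm can. A call with a gripper value outside its range is refused whole. "claw" is the opening, from 0 (shut) to 1 (fully open), set as the call begins (left out, the last holds). The fingers move at their own pace and stop on an object; the grip force is fixed at half the most. Time passes only in rows, so rows that repeat a pose let the fingers close. It gives the time, the measured TCP pose, the force and the opening at its end, in the units of the state.
- read_state(): the state, without advancing time (a new reading comes with each control period).
- get_image(name): name is "side" or "top"; returns the picture (420x560x3 uint8, blue, green, red); there is no depth.
- camera_model(name): a dict with "fov_y" (degrees; the focal length in pixels is half the picture's height over the tangent of half this angle, whatever the lens; pixels are square), "cx", "cy" (the principal point, pixels), "pose" (4x4, takes a point from camera to world coordinates). Camera axes: x right, y down, z forward; pixel columns grow to the right and rows downward; lengths in mm; the calibration is good to about 2 mm. A picture is of the moment at which its call begins. camera_model takes no time and is no camera call.
- finish_job(): hands the job in, once; it reports no verdict.
The state is a dict: "clock": time; "qpos": joint angles; "qd": joint speeds; "tau": joint torques, N m; "eef_pos": TCP position; "tool_rot": TCP orientation; "force": force on the tool from outside, world axes, zero at the start; "torque": the same for the moment, N m; "width": finger opening in mm.
Only numpy, scipy, OpenCV 4.12 (cv2) and the standard library are available. Lean on these libraries where they do the work, as an engineer would, in place of code of your own. Each camera call takes 0.05 s, during which the arm holds its last target. There are 200 camera calls.

## Working session

There is one attempt and no reset: what is moved stays moved. The work goes in short steps, Python scripts to look and compute and a tool call to move; the robot and the scene stay as the last step left them, time stands still between calls to the robot, and variables do not carry over. Pictures are saved under pics/ and viewed, about 8 in all and at most 12, crops included, and the job is handed in when it is done.

Besides the shell and the picture viewer there is one more tool, called after "Request:" as name([rows], argument=value, ...), one row to a line, values as JSON. move_arm: Moves the arm, as the interface text tells. Its arguments: {"type":"object","properties":{"series":{"type":"array"},"claw":{"type":"number"}},"required":["series"]}

```bash
mkdir -p pics
python3 - <<'E'
from cell import *
import cv2
for n in("side","top"):
    cv2.imwrite(f"pics/{n}0.png",get_image(n)); m=camera_model(n); print(n,m["fov_y"],m["cx"],m["cy"],m["pose"])
print(read_state())
E
```

```text
side 51.82813021531529 277.5069408396764 211.0070454905134 [[ 7.78417742e-01 -4.60388738e-01  4.26741173e-01  1.49277026e+02]
 [-6.27636875e-01 -5.58080091e-01  5.42787772e-01 -5.07847417e+02]
 [-1.17376247e-02 -6.90354128e-01 -7.23376393e-01  7.45247194e+02]
 [ 0.00000000e+00  0.00000000e+00  0.00000000e+00  1.00000000e+00]]
top 48.87141971478281 273.81176191517625 213.42075783064314 [[ 1.08579234e-03 -9.95597674e-01  9.37234901e-02  4.23340053e+02]
 [-9.99928808e-01 -2.19463151e-03 -1.17287031e-02  1.56324670e+01]
 [ 1.18827581e-02 -9.37040828e-02 -9.95529178e-01  1.25606075e+03]
 [ 0.00000000e+00  0.00000000e+00  0.00000000e+00  1.00000000e+00]]
{'clock': 0.1, 'qpos': array([-1.31284171,  0.62925759,  0.03845604,  1.51826744, -0.02700037,
        0.99629989, -0.02001444]), 'qd': array([-0.00021641, -0.00377496,  0.00015618, -0.00231734,  0.00164355,
        0.00063368, -0.00027504]), 'tau': array([ 2.83149202e-03, -5.64522493e+01,  1.23014756e+00, -1.93970096e+01,
        1.12347800e-02,  5.46732990e-03, -1.36539654e-05]), 'eef_pos': array([206.58238104, 615.70740639, 230.4788699 ]), 'tool_rot': array([-3.13987882e+00,  2.38610935e-05,  2.81781431e+00]), 'force': array([-0.33101214, -0.48921729, -0.28167373]), 'torque': array([-0.0417327 , -0.00599743,  0.01610258]), 'width': 85.63186031115963}
```

View pics/top0.png

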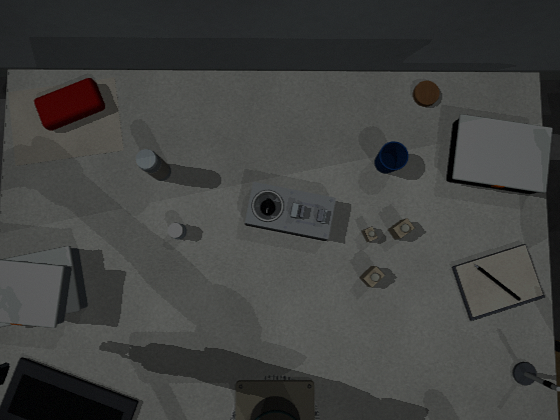

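View pics/side0.png

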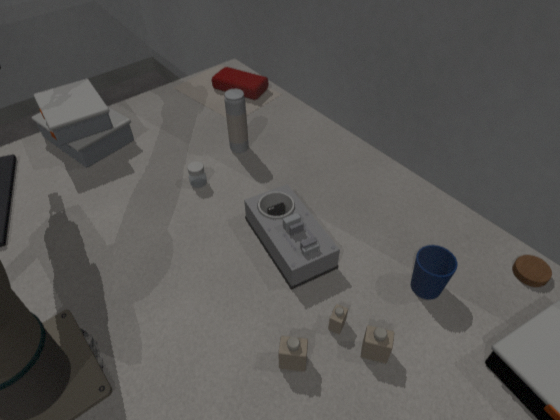

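The top view shows the holder at about (290,210), with its well at (268,206) and jaws at (299,210) and (323,214). There are three block look-alikes, at (371,234), (403,229) and (374,276). The one at (371,234), seen at (339,318) in the side view, looks smallest. I'll confirm that in enlarged crops.

Run:
```python
import cv2,numpy as np
def g(a,k):
    a=cv2.resize(a,None,fx=k,fy=k,interpolation=cv2.INTER_CUBIC)
    return np.clip(255*(a/255.)**0.6,0,255).astype('uint8')
t=cv2.imread("pics/top0.png");s=cv2.imread("pics/side0.png")
cv2.imwrite("pics/tc.png",g(t[170:300,235:425],4))
cv2.imwrite("pics/sc.png",g(s[180:375,235:405],3))
```

```text
(no output)
```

View pics/tc.png

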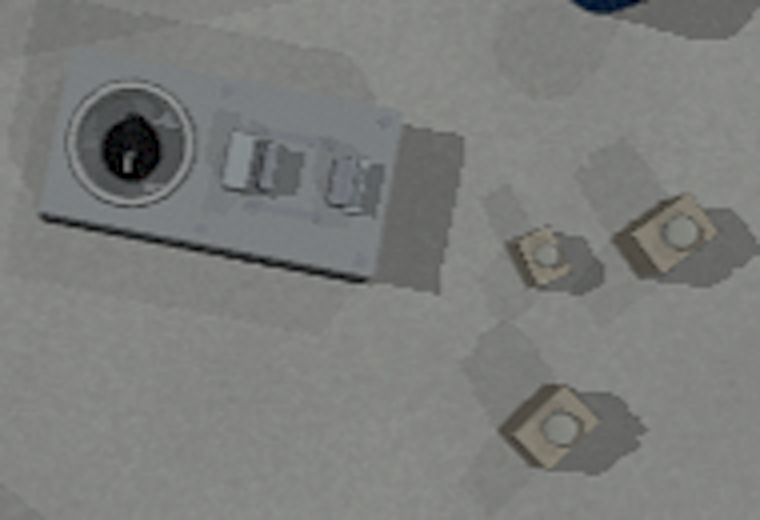

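View pics/sc.png

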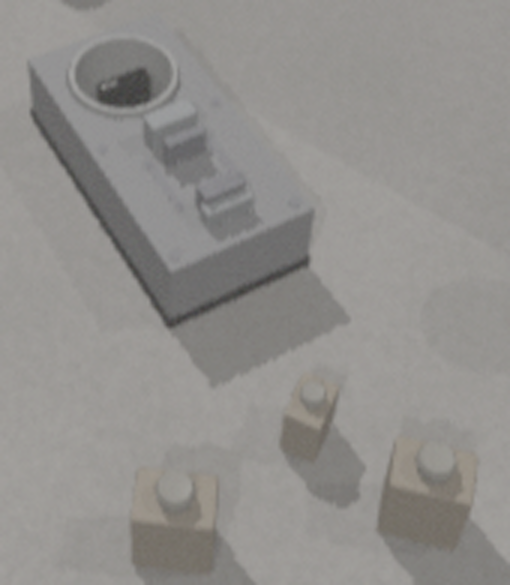

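The crops confirm it: the small narrow block is at top (371,234) and side (339,315). The blocks at (403,229) and (374,276) are clearly larger. Next I'll fit the poses: the console from its corners, the block from its silhouette.

```bash
cat > h.py <<'E'
from cell import *
import cv2,numpy as np
from scipy.optimize import least_squares,minimize
def proj(n,P):
    m=camera_model(n);T=np.linalg.inv(m["pose"]);p=np.atleast_2d(P)@T[:3,:3].T+T[:3,3]
    f=210/np.tan(np.radians(m["fov_y"]/2))
    return np.c_[m["cx"]+f*p[:,0]/p[:,2],m["cy"]+f*p[:,1]/p[:,2]]
def place(q,P):
    c,s=np.cos(q[2]),np.sin(q[2]);P=np.atleast_2d(np.array(P,float))
    return np.c_[q[0]+c*P[:,0]-s*P[:,1],q[1]+s*P[:,0]+c*P[:,1],P[:,2]]
def tool(x,y,z,yaw):
    "shift in tool axes (m) and turn from the present pose to world target"
    from scipy.spatial.transform import Rotation as R
    s=read_state();r=s["tool_rot"];d=R.from_euler("xyz",r).inv().apply(np.array([x,y,z])-s["eef_pos"])/1000
    # tool z is down: world yaw decreases as tool yaw increases
    t=(r[2]-yaw+np.pi/2)%np.pi-np.pi/2
    print("pos",s["eef_pos"].round(1),"rot",r.round(3),"shift",d.round(4),"turn",round(t,3),"q",s["qpos"].round(2))
E
python3 - <<'E'
from h import *
# console
L=[[-55,110,65],[-55,-110,65],[55,-110,65],[0,60,70]]
T=np.array([[245,223.7],[328,239],[335.5,201.2],[267.5,205.7]]);S=np.array([[245,201.7],[291.7,269.3],[339.7,250],[276,204.7]])
def res(q,names=("top","side")):
    P=place(q,L);return np.concatenate([(proj(n,P)-o).ravel() for n,o in(("top",T),("side",S)) if n in names])
for nm in(("top","side"),("top",),("side",)):
    r=least_squares(res,[450,0,-.1],args=(nm,));print(nm,r.x.round(3),r.fun.round(1))
# block mask
def mask(n,box):
    im=cv2.GaussianBlur(get_image(n),(0,0),.7).astype(float);x0,y0,x1,y1=box
    d=(im[...,2]-im[...,0])/(im.sum(2)/3)
    M=np.zeros(d.shape);M[y0:y1,x0:x1]=d[y0:y1,x0:x1];return d,M
for n,b in(("top",(358,222,384,246)),("side",(325,298,355,336))):
    d,M=mask(n,b);print(n,np.percentile(d,[5,50,95]).round(3));print((M[b[1]:b[3],b[0]:b[2]]*100).astype(int))
E
```

```text
('top', 'side') [ 5.44528e+02 -4.20200e+01 -1.97000e-01] [-0.3 -1.4  0.3  0.2  0.7 -3.5  0.5 -0.5 -1.7 -1.3 -0.9  2.5 -0.6  0.6
 -0.6 -0.1]
('top',) [ 5.41267e+02 -4.13130e+01 -2.04000e-01] [-0.6 -0.4 -0.1  1.7  0.5 -1.9  0.2  0.6]
('side',) [ 5.47042e+02 -4.19510e+01 -1.94000e-01] [-0.9 -1.7  0.3  1.8  0.4 -0.2  0.2 -0.6]
top [-0.104  0.012  0.091]
[[ 1  1  1  2  2  1  1  1  1  0  0  1  1  1  1  1  1  2  3  2  2  1  1  0
   2  0]
 [ 1  1  1  1  1  1  2  2  2  1  0  1  1  2  2  0  1  1  1  1  1  1  1  1
   2  1]
 [ 1  1  1  1  2  1  1  2  1  0  1  1  1  1  2  2  1  1  1  2  0  1  1  1
   1  2]
 [ 2  1  2  1  2  1  0  1  2  1  1  2  1  1  2  2  1  1  1  1  1  1  1  1
   2  2]
 [ 1  2  2  1  1  1  1  2  1  2  2  3  4  6  6  2  2  2  2  1  1  1  2  2
   2  2]
 [ 1  1  1  1  0  1  1  1  2  4  7 13 14 16 14  6  2  1  1  1  1  1  1  2
   1  2]
 [ 2  2  1  1  2  1  2  5 10 14 18 19 22 21 18 12  3  1  0  1  1  1  1  1
   2  1]
 [ 1  2  1  2  4  6 10 15 20 23 21 22 22 22 21 17  6  1  0  1  1  0  1  0
   0  1]
 [ 2  2  2  4  9 17 22 23 22 23 23 22 19 17 19 16 11  3  1  1  1  0  0  1
   1  1]
 
[... 692 characters left out ...]
24 22 22 22 21 20 19 15 10  5  1  1  1  1  1
   0  2]
 [ 1  1  1  1  2  2  2  4 13 21 24 21 19 16 14  8  3  1  0  0  1  3  0  2
   0  2]
 [ 1  1  0  1  2  2  1  1  7 12 12 13 11  5  3  0  1  1  1  0  2  4  4  2
   0  1]
 [ 0  2  1  1  1  2  1  0  2  4  2  3  1  1  0  1  1  1  0  1  1  0  2  1
   1  1]
 [ 1  1  1  1  1  1  0  1  1  1  1  1  1  1  1  1  2  1  2  0  1  1  1  3
   1  0]
 [ 1  2  2  2  2  0  1  1  1  2  2  1  1  2  2  2  2  1  1  1  1  1  1  2
   1  2]
 [ 1  2  2  2  2  1  1  1  1  2  1  1  2  2  1  1  2  2  2  2  1  1  1  2
   2  2]]
side [-0.014  0.054  0.15 ]
[[7 7 6 ... 5 5 5]
 [7 6 5 ... 5 5 5]
 [6 6 5 ... 5 5 6]
 ...
 [5 4 4 ... 7 5 6]
 [5 5 5 ... 6 5 5]
 [5 6 5 ... 5 7 5]]
```

Run:
```python
from h import *
B=[[x,y,z] for x in(-17,17) for y in(-12,12) for z in(0,44)]
W={"top":(355,218,388,250),"side":(322,290,358,340)}
K=8
def tgt(n,thr):
    im=cv2.imread(f"pics/{n}0.png").astype(float);x0,y0,x1,y1=W[n]
    d=((im[...,2]-im[...,0])/(im.sum(2)/3))[y0:y1,x0:x1]
    M=(cv2.resize(d,None,fx=K,fy=K,interpolation=cv2.INTER_LINEAR)>thr).astype('uint8')
    c,_=cv2.findContours(M,0,2);c=max(c,key=cv2.contourArea);h=cv2.convexHull(c)
    o=np.zeros_like(M);cv2.fillPoly(o,[h],1);return o
M={"top":tgt("top",.12),"side":tgt("side",.16)}
def hull(n,q):
    x0,y0,_,_=W[n];p=(proj(n,place(q,B))-[x0,y0]+.5)*K-.5
    o=np.zeros_like(M[n]);cv2.fillConvexPoly(o,cv2.convexHull((p*16).astype(np.int32)),1,shift=4);return o
def cost(q,ns=("top","side")): 
    return sum(1-(hull(n,q)&M[n]).sum()/max(1,(hull(n,q)|M[n]).sum()) for n in ns)
for ns in(("top","side"),("top",),("side",)):
    best=min((minimize(cost,[510,-210,a],args=(ns,),method="Nelder-Mead",options=dict(initial_simplex=[[480,-200,a],[500,-240,a],[530,-200,a+.2],[500,-215,a-.2]])) for a in np.arange(-1.5,1.6,.3)),key=lambda r:r.fun)
    print(ns,best.x.round(3),round(best.fun,3))
    if len(ns)==2:q=best.x
# overlay
qc=[544.5,-42,-.197]
C=[[[55*i,110*j,z] for i,j in((1,1),(-1,1),(-1,-1),(1,-1))] for z in(0,65)]
a=np.linspace(0,2*np.pi,40)
C+=[[[r*np.cos(t),60+r*np.sin(t),70] for t in a] for r in(36,40.5)]
C+=[[[15*i,y,z] for i,y in((1,-34),(-1,-34),(-1,-26),(1,-26))] for z in(89,)]
C+=[[[20*i,60+7*j,62] for i,j in((1,1),(-1,1),(-1,-1),(1,-1))]]
out=[]
for n,b in(("top",(240,170,390,260)),("side",(235,185,355,340))):
    im=cv2.imread(f"pics/{n}0.png")[b[1]:b[3],b[0]:b[2]];k=4 if n=="top" else 3.8
    im=cv2.resize(im,None,fx=k,fy=k,interpolation=cv2.INTER_CUBIC);im=cv2.convertScaleAbs(im,alpha=1.6)
    f=lambda P:(((proj(n,P)-[b[0],b[1]]+.5)*k-.5)*16).astype(np.int32)
    for c in C: cv2.polylines(im,[f(place(qc,c))],True,(0,255,0),1,shift=4)
    for z in(0,44): cv2.polylines(im,[f(place(q,[[17*i,12*j,z] for i,j in((1,1),(-1,1),(-1,-1),(1,-1))]))],True,(0,0,255),1,shift=4)
    cv2.imwrite(f"pics/ov_{n}.png",im)
```

```text
<stdin>:7: RuntimeWarning: invalid value encountered in divide
Traceback (most recent call last):
  File "h.py", line 5, in proj
    m=camera_model(n);T=np.linalg.inv(m["pose"]);p=np.atleast_2d(P)@T[:3,:3].T+T[:3,3]
ValueError: time passes only in moves, steps and waits
```

```bash
sed -i 's/^def proj/from functools import cache\ncam=cache(camera_model)\ndef proj/; s/m=camera_model(n)/m=cam(n)/' h.py
cat > fit.py <<'E'
from h import *
B=[[x,y,z] for x in(-17,17) for y in(-12,12) for z in(0,44)]
W={"top":(355,218,388,250),"side":(322,290,358,340)}
K=8
def tgt(n,thr):
    im=cv2.imread(f"pics/{n}0.png").astype(float);x0,y0,x1,y1=W[n]
    d=((im[...,2]-im[...,0])/(im.sum(2)/3+1e-6))[y0:y1,x0:x1]
    M=(cv2.resize(d,None,fx=K,fy=K,interpolation=cv2.INTER_LINEAR)>thr).astype('uint8')
    c,_=cv2.findContours(M,0,2);c=max(c,key=cv2.contourArea);h=cv2.convexHull(c)
    o=np.zeros_like(M);cv2.fillPoly(o,[h],1);return o
M={"top":tgt("top",.12),"side":tgt("side",.16)}
def hull(n,q):
    x0,y0,_,_=W[n];p=(proj(n,place(q,B))-[x0,y0]+.5)*K-.5
    o=np.zeros_like(M[n]);cv2.fillConvexPoly(o,cv2.convexHull((p*16).astype(np.int32)),1,shift=4);return o
def cost(q,ns=("top","side")): 
    return sum(1-(hull(n,q)&M[n]).sum()/max(1,(hull(n,q)|M[n]).sum()) for n in ns)
x0=np.array([480,-205.])
for ns in(("top","side"),("top",),("side",)):
    best=min((minimize(cost,[*x0,a],args=(ns,),method="Nelder-Mead",options=dict(initial_simplex=[[x0[0]-20,x0[1],a],[x0[0]+10,x0[1]-20,a],[x0[0]+20,x0[1]+10,a+.2],[x0[0],x0[1]+15,a-.2]])) for a in np.arange(-1.5,1.6,.3)),key=lambda r:r.fun)
    print(ns,best.x.round(3),round(best.fun,3))
    if len(ns)==2:q=best.x
qc=[544.5,-42,-.197]
C=[[[55*i,110*j,z] for i,j in((1,1),(-1,1),(-1,-1),(1,-1))] for z in(0,65)]
a=np.linspace(0,2*np.pi,40)
C+=[[[r*np.cos(t),60+r*np.sin(t),70] for t in a] for r in(36,40.5)]
C+=[[[15*i,y,z] for i,y in((1,-34),(-1,-34),(-1,-26),(1,-26))] for z in(89,)]
C+=[[[20*i,60+7*j,62] for i,j in((1,1),(-1,1),(-1,-1),(1,-1))]]
ims=[]
for n,b in(("top",(240,170,390,260)),("side",(235,185,355,340))):
    k=2.7 if n=="top" else 3.2
    im=cv2.imread(f"pics/{n}0.png")[b[1]:b[3],b[0]:b[2]]
    im=cv2.resize(im,None,fx=k,fy=k,interpolation=cv2.INTER_CUBIC);im=cv2.convertScaleAbs(im,alpha=1.7)
    f=lambda P:(((proj(n,P)-[b[0],b[1]]+.5)*k-.5)*16).astype(np.int32)
    for c in C: cv2.polylines(im,[f(place(qc,c))],True,(0,255,0),1,shift=4)
    for z in(0,44): cv2.polylines(im,[f(place(q,[[17*i,12*j,z] for i,j in((1,1),(-1,1),(-1,-1),(1,-1))]))],True,(0,0,255),1,shift=4)
    ims.append(im)
o=np.zeros((max(i.shape[0] for i in ims),sum(i.shape[1] for i in ims),3),'uint8');x=0
for i in ims:o[:i.shape[0],x:x+i.shape[1]]=i;x+=i.shape[1]
print(o.shape);cv2.imwrite("pics/ov.png",o)
E
python3 fit.py
```

```text
('top', 'side') [ 485.409 -254.13     3.627] 0.216
('top',) [ 4.84914e+02 -2.54023e+02  4.29000e-01] 0.044
('side',) [ 488.74  -252.257   -2.621] 0.122
(496, 789, 3)
```

View pics/ov.png

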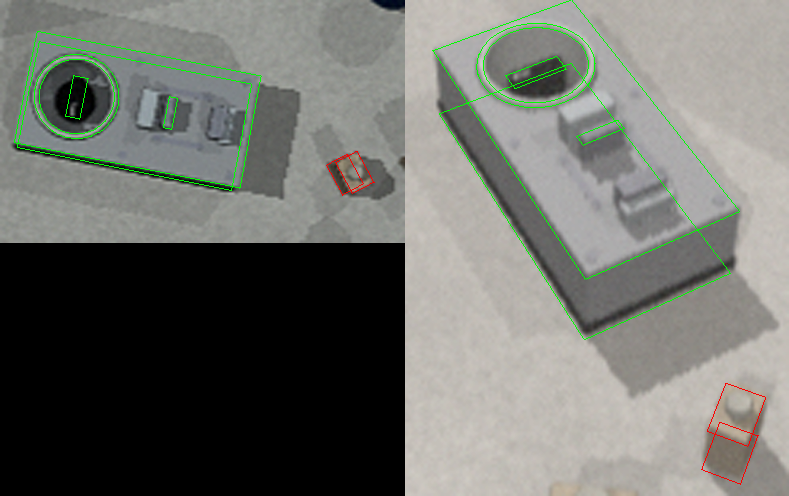

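The overlay shows the console and guard fit lining up in both views, and the block fits well in the top view. The block is at about (486,-253.5) with yaw about 0.45, and the console at about (544.5,-42) with yaw -0.197. Next I'll plan the moves.

```bash
cat >> h.py <<'E'
def plan(targets,start=None):
    from scipy.spatial.transform import Rotation as R
    s=read_state();p,r=s["eef_pos"],s["tool_rot"][2]
    if start: p,r=np.array(start[:3]),start[3]
    for x,y,z,w in targets:
        d=R.from_euler("xyz",[np.pi,0,r]).inv().apply(np.array([x,y,z])-p)/1000
        print("shift",d.round(4),"turn",round(r-w,3)); p,r=np.array([x,y,z]),w
E
python3 -c "
from h import *
plan([(380,350,230,2.03),(450,50,230,2.03),(486,-253,150,2.03)])
print(place([544.5,-42,-.197],[[0,-50,65],[0,60,65]]))"
```

```text
shift [-0.2489 -0.1969  0.0007] turn 0.788
shift [-0.2999 -0.0702 -0.    ] turn 0.0
shift [-0.2876 -0.102   0.08  ] turn 0.0
[[534.71358793 -91.03290873  65.        ]
 [556.24369449  16.83949048  65.        ]]
```

Request:
move_arm([
  [[-0.249, -0.197, 0], 0.79],
  [[-0.249, -0.197, 0], 0.79],
  [[-0.249, -0.197, 0], 0.79],
  [[-0.249, -0.197, 0], 0.79],
  [[-0.249, -0.197, 0], 0.79],
], claw=0.65)

```text
clock: 0.82
eef_pos: [378.0, 352.6, 231.1]
tool_rot: [-3.141, 0.001, 2.026]
force: [0.7, 0.2, 0.2]
width: 55.4
```

Request:
move_arm([
  [[-0.3, -0.07, 0], 0],
  [[-0.3, -0.07, 0], 0],
  [[-0.3, -0.07, 0], 0],
  [[-0.3, -0.07, 0], 0],
  [[-0.3, -0.07, 0], 0],
])

```text
clock: 1.45
eef_pos: [447.3, 50.4, 231.6]
tool_rot: [3.141, 0.001, 2.026]
force: [1.5, -0.2, -0.6]
width: 55.8
```

Request:
move_arm([
  [[-0.288, -0.102, 0.08], 0],
  [[-0.288, -0.102, 0.08], 0],
  [[-0.288, -0.102, 0.08], 0],
  [[-0.288, -0.102, 0.08], 0],
  [[-0.288, -0.102, 0.08], 0],
])

```text
clock: 2.08
eef_pos: [481.9, -250.0, 152.6]
tool_rot: [3.141, 0.001, 2.026]
force: [0.4, -0.2, 1.1]
width: 55.9
```

```bash
python3 -c "
from h import *
tool(486,-253.5,8,2.03)
cv2.imwrite('pics/a.png',cv2.resize(np.vstack([get_image('top')[170:330,300:500],get_image('side')[230:390,250:450]]),None,fx=1.8,fy=1.8))"
```

```text
pos [ 481.9 -250.   152.6] rot [3.141e+00 1.000e-03 2.026e+00] shift [-0.0048  0.002   0.1446] turn -0.004 q [ 0.26  0.59  0.25  1.9  -0.23  0.67  1.11]
```

Request:
move_arm([
  [[-0.005, 0.002, 0.045], 0],
  [[-0.005, 0.002, 0.085], 0],
  [[-0.005, 0.002, 0.125], 0],
  [[-0.005, 0.002, 0.145], 0],
  [[-0.005, 0.002, 0.145], 0],
])

```text
clock: 2.8
eef_pos: [482.9, -260.5, 5.7]
tool_rot: [-3.137, 0.003, 2.015]
force: [-0.5, 0.3, -0.1]
width: 55.5
```

Request:
move_arm([
  [[0, 0, 0], 0],
  [[0, 0, 0], 0],
  [[0, 0, 0], 0],
  [[0, 0, 0], 0],
], claw=0)

```text
clock: 3.3
eef_pos: [483.6, -260.7, 6.7]
tool_rot: [-3.138, 0.004, 2.015]
force: [-0.4, 0.9, 6.6]
width: 33.2
```

```bash
python3 -c "
from h import *
s=read_state();print(s['force'],s['torque'],s['width'])
p=s['eef_pos'];a=s['tool_rot'][2];print(p,a)
cv2.imwrite('pics/b.png',cv2.resize(np.hstack([get_image('top')[180:280,310:440],get_image('side')[260:360,280:410]]),None,fx=3,fy=3))"
```

```text
[-0.36125264  0.88635256  6.64167998] [ 0.1637733  -0.01201352 -0.02029343] 33.21681634717279
[ 483.64741935 -260.66983135    6.73434618] 2.0152362371674584
```

View pics/b.png

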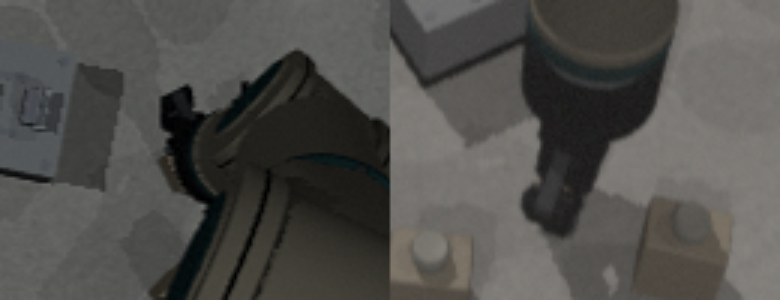

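Request:
move_arm([
  [[0, 0, 0], 0],
  [[0, 0, 0], 0],
  [[0.0055, 0, 0], 0],
  [[0.0055, 0, 0], 0],
  [[0.0055, 0, 0], 0],
], claw=0.55)

```text
clock: 4.03
eef_pos: [481.3, -255.6, 6.7]
tool_rot: [-3.138, 0.004, 2.015]
force: [0.4, -0.4, -0.7]
width: 46.8
```

Request:
move_arm([
  [[0, 0, 0], 0],
  [[0, 0, 0], 0],
  [[0, 0, 0], 0],
  [[0, 0, 0], 0],
], claw=0)

```text
clock: 4.53
eef_pos: [481.4, -255.8, 6.8]
tool_rot: [-3.139, 0.004, 2.015]
force: [-0.4, 0.1, 2.3]
width: 33.3
```

Request:
move_arm([
  [[0, 0, -0.05], 0],
  [[0, 0, -0.11], 0],
  [[0, 0, -0.15], 0],
  [[0, 0, -0.15], 0],
  [[0, 0, -0.15], 0],
])

```text
clock: 5.15
eef_pos: [481.0, -254.4, 156.1]
tool_rot: [-3.138, 0.003, 2.016]
force: [-0.2, -0.5, -0.5]
width: 33.4
```

```bash
python3 -c "
from h import *
plan([(534.7,-91,150,1.374)])
s=read_state();print(s['qpos'].round(2),s['qd'].round(2))
cv2.imwrite('pics/c.png',cv2.resize(np.hstack([get_image('top')[170:300,310:440],get_image('side')[220:350,280:410]]),None,fx=3,fy=3))"
```

```text
shift [0.1244 0.1188 0.0061] turn 0.642
[ 0.25  0.59  0.27  1.9  -0.23  0.68  1.11] [ 0.    0.02 -0.    0.01 -0.    0.   -0.  ]
```

View pics/c.png

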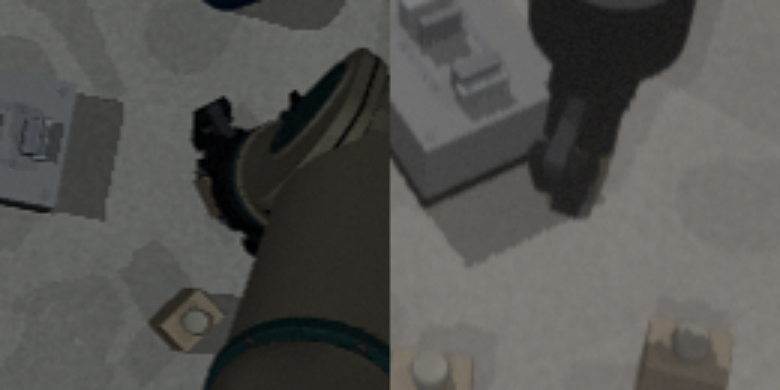

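The block is lifted and held. I'll move it over the nest, then measure where it sits in the hand.

Request:
move_arm([
  [[0.124, 0.119, 0.006], 0.64],
  [[0.124, 0.119, 0.006], 0.64],
  [[0.124, 0.119, 0.006], 0.64],
  [[0.124, 0.119, 0.006], 0.64],
  [[0.124, 0.119, 0.006], 0.64],
])

```text
clock: 5.88
eef_pos: [533.8, -90.7, 147.0]
tool_rot: [-3.136, 0.006, 1.378]
force: [0.7, -0.4, -0.8]
width: 33.2
```

Request:
move_arm([
  [[0, 0, 0.008], 0],
  [[0, 0, 0.008], 0],
])

```text
clock: 6.12
eef_pos: [532.6, -91.4, 137.9]
tool_rot: [-3.133, 0.006, 1.377]
force: [0.8, 0.1, -0.1]
width: 33.2
```

```bash
cat > ov.py <<'E'
from h import *
import sys
s=read_state();p=s["eef_pos"];w=s["tool_rot"][2];tool(534.7,-91,150,1.374);print(s["force"],s["torque"])
qc=[544.5,-42,-.197];z0=p[2]-7
C=[[[15*i,y,z] for i,y in((1,-34),(-1,-34),(-1,-26),(1,-26))] for z in(89,)]+[[[55*i,110*j,65] for i,j in((1,1),(-1,1),(-1,-1),(1,-1))]]
ims=[]
for n in("top","side"):
    c=proj(n,[p[0],p[1],z0+20])[0].astype(int);b=c-[45,45];k=4.4
    im=get_image(n)[b[1]:b[1]+90,b[0]:b[0]+90];im=cv2.convertScaleAbs(cv2.resize(im,None,fx=k,fy=k,interpolation=cv2.INTER_CUBIC),alpha=2)
    f=lambda P:(((proj(n,P)-b+.5)*k-.5)*16).astype(np.int32)
    for q in C: cv2.polylines(im,[f(place(qc,q))],True,(0,255,0),1,shift=4)
    for z in(0,44): cv2.polylines(im,[f(place([p[0],p[1],w],[[12*i,17*j,z0+z] for i,j in((1,1),(-1,1),(-1,-1),(1,-1))]))],True,(0,0,255),1,shift=4)
    ims.append(im)
cv2.imwrite(sys.argv[1],np.hstack(ims))
E
python3 ov.py pics/d.png
```

```text
pos [532.6 -91.4 137.9] rot [-3.133  0.006  1.377] shift [ 0.0007  0.0018 -0.0121] turn 0.003 q [-0.19  0.65  0.47  1.92 -0.44  0.68  0.35]
[ 0.82593539  0.11612746 -0.06619141] [0.03013781 0.03606535 0.00376274]
```

View pics/d.png

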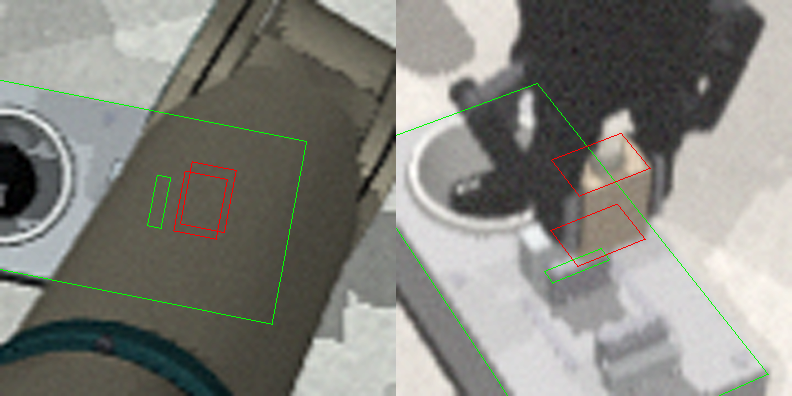

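The side crop shows the held block's front edges at about (583,257)-(645,240), within about 1 to 2 mm of the predicted red outline. The block is therefore centred in the hand. Next I'll lower it to just above the jaws.

Request:
move_arm([
  [[0, 0.002, 0.02], 0],
  [[0, 0.002, 0.037], 0],
  [[0, 0.002, 0.037], 0],
  [[0, 0.002, 0.037], 0],
])

```text
clock: 6.72
eef_pos: [535.2, -92.3, 102.0]
tool_rot: [-3.136, 0.006, 1.376]
force: [0.2, 0.3, -1.6]
width: 33.3
```

```bash
python3 -c "
from h import *
tool(534.5,-92,72,1.374);s=read_state();print(s['force'],s['torque'],s['qd'].round(3))"
```

```text
pos [535.2 -92.3 102. ] rot [-3.136  0.006  1.376] shift [ 0.0003 -0.0006  0.03  ] turn 0.002 q [-0.16  0.71  0.43  1.93 -0.48  0.61  0.38]
[ 0.21413751  0.31039745 -1.6070177 ] [ 0.02834876 -0.02269154  0.05074626] [-0.005 -0.01   0.004 -0.005  0.    -0.001  0.001]
```

Request:
move_arm([
  [[0, 0, 0.008], 0],
  [[0, 0, 0.012], 0],
  [[0, 0, 0.012], 0],
])

```text
clock: 7.1
eef_pos: [534.9, -92.2, 89.6]
tool_rot: [-3.135, 0.006, 1.376]
force: [0.1, 0.1, -1.1]
width: 33.0
```

Request:
move_arm([
  [[0, 0, 0.006], 0],
  [[0, 0, 0.012], 0],
  [[0, 0, 0.012], 0],
])

```text
clock: 7.48
eef_pos: [534.3, -92.2, 77.0]
tool_rot: [-3.134, 0.006, 1.376]
force: [0.2, 0.2, -0.2]
width: 33.2
```

Request:
move_arm([
  [[0, 0, 0.003], 0],
  [[0, 0, 0.004], 0],
])

```text
clock: 7.72
eef_pos: [534.2, -92.2, 72.9]
tool_rot: [-3.133, 0.006, 1.376]
force: [-0.4, -0.0, 0.1]
width: 33.0
```

Request:
move_arm([
  [[0, 0, 0.001], 0],
  [[0, 0, 0.001], 0],
])

```text
clock: 7.98
eef_pos: [534.3, -92.2, 71.9]
tool_rot: [-3.134, 0.006, 1.376]
force: [0.5, 0.6, -0.1]
width: 33.3
```

Request:
move_arm([
  [[0, 0, 0.001], 0],
  [[0, 0, 0.001], 0],
])

```text
clock: 8.22
eef_pos: [534.3, -92.2, 71.8]
tool_rot: [-3.134, 0.005, 1.376]
force: [-2.7, 0.8, 8.5]
width: 33.3
```

Request:
move_arm([
  [[0, 0, -0.001], 0],
  [[0, 0, -0.001], 0],
  [[0, 0, -0.001], 0],
], claw=0.55)

```text
clock: 8.6
eef_pos: [534.3, -92.1, 72.7]
tool_rot: [-3.134, 0.005, 1.376]
force: [-0.2, 0.6, 0.4]
width: 47.1
```

Request:
move_arm([
  [[0, 0, -0.02], 0],
  [[0, 0, -0.06], 0],
  [[0, 0, -0.1], 0],
  [[0, 0, -0.1], 0],
  [[0, 0, -0.1], 0],
])

```text
clock: 9.22
eef_pos: [534.7, -91.4, 172.2]
tool_rot: [-3.133, 0.005, 1.376]
force: [0.0, 0.5, -1.0]
width: 46.8
```

```bash
python3 -c "
from h import *
plan([(556.2,16.8,150,2.945)])
"
```

```text
shift [0.1103 0.0002 0.0222] turn -1.569
```

Request:
move_arm([
  [[0.055, 0, 0], -0.18],
  [[0.11, 0, 0], -0.36],
  [[0.11, 0, 0.01], -0.54],
  [[0.11, 0, 0.02], -0.72],
  [[0.11, 0, 0.022], -0.9],
], claw=0.31)

```text
clock: 9.85
eef_pos: [554.0, 16.8, 147.2]
tool_rot: [-3.129, -0.007, 2.283]
force: [-0.3, -0.7, -0.2]
width: 26.3
```

Request:
move_arm([
  [[0, 0, 0], -0.67],
  [[0, 0, 0], -0.67],
  [[0, 0, 0], -0.67],
  [[0, 0, 0], -0.67],
  [[0, 0, 0], -0.67],
])

```text
clock: 10.48
eef_pos: [553.0, 16.7, 145.8]
tool_rot: [-3.136, -0.016, 2.951]
force: [0.6, 0.1, -0.2]
width: 26.2
```

```bash
python3 -c "
from h import *
plan([(556.2,16.8,100,2.945)]);tool(556.2,16.8,100,2.945)
cv2.imwrite('pics/e.png',cv2.convertScaleAbs(cv2.resize(np.hstack([get_image('top')[170:270,225:355],get_image('side')[165:290,230:360][:100]]),None,fx=3,fy=3,interpolation=2),alpha=1.8))"
```

```text
shift [-0.0032  0.0007  0.0458] turn 0.006
pos [553.   16.7 145.8] rot [-3.136 -0.016  2.951] shift [-0.0039  0.0009  0.0458] turn 0.006 q [-0.11  0.61  0.04  1.86 -0.04  0.69  1.34]
```

View pics/e.png

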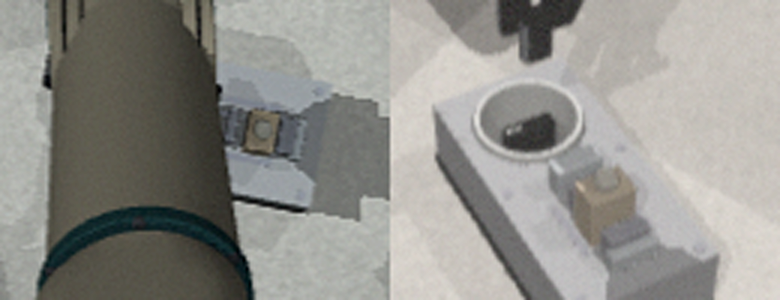

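The block stands upright between the jaws, at side crop (603,205), and the fingers are above the well. Now I'll descend and align.

Request:
move_arm([
  [[-0.004, 0.001, 0.03], 0],
  [[-0.004, 0.001, 0.06], 0.006],
  [[-0.004, 0.001, 0.06], 0.006],
  [[-0.004, 0.001, 0.06], 0.006],
])

```text
clock: 11.08
eef_pos: [556.9, 16.9, 86.8]
tool_rot: [-3.136, -0.014, 2.944]
force: [0.0, -0.4, -0.3]
width: 26.4
```

```bash
python3 -c "
from h import *
tool(556.2,16.8,38,2.945);s=read_state();print(s['qd'].round(3),s['torque'])"
```

```text
pos [556.9  16.9  86.8] rot [-3.136 -0.014  2.944] shift [-0.      0.0001  0.0488] turn -0.001 q [-0.11  0.7   0.04  1.89 -0.04  0.57  1.33]
[ 0.002 -0.02  -0.    -0.009 -0.     0.001  0.004] [-0.03355703 -0.04380535  0.0120962 ]
```

Request:
move_arm([
  [[0, 0, 0.012], 0],
  [[0, 0, 0.024], 0],
  [[0, 0, 0.03], 0],
  [[0, 0, 0.03], 0],
])

```text
clock: 11.58
eef_pos: [556.0, 16.7, 56.1]
tool_rot: [-3.135, -0.016, 2.944]
force: [-0.4, 0.0, -0.6]
width: 26.7
```

Request:
move_arm([
  [[0, 0, 0.008], 0],
  [[0, 0, 0.016], 0],
  [[0, 0, 0.021], 0],
  [[0, 0, 0.021], 0],
])

```text
clock: 12.08
eef_pos: [555.2, 16.6, 34.6]
tool_rot: [-3.135, -0.017, 2.944]
force: [-0.2, 0.2, 0.4]
width: 26.3
```

```bash
python3 -c "
from h import *
tool(556.2,16.8,35,2.945);s=read_state();print(s['force'],s['torque'])"
```

```text
pos [555.2  16.6  34.6] rot [-3.135 -0.017  2.944] shift [-0.0009  0.0004 -0.0004] turn -0.001 q [-0.1   0.79  0.03  1.91 -0.05  0.46  1.34]
[-0.17925062  0.15142218  0.42213456] [ 0.01365455  0.00297561 -0.0197534 ]
```

Request:
move_arm([
  [[-0.001, 0, 0], 0],
  [[-0.001, 0, 0], 0],
  [[-0.001, 0, 0], 0],
  [[-0.001, 0, 0], 0],
], claw=0)

```text
clock: 12.58
eef_pos: [556.3, 20.4, 35.1]
tool_rot: [-3.139, -0.017, 2.947]
force: [-1.5, 7.1, 3.8]
width: 12.7
```

```bash
python3 -c "
from h import *
tool(556.2,16.8,35,2.945);s=read_state();print(s['force'],s['torque'])"
```

```text
pos [556.3  20.4  35.1] rot [-3.139 -0.017  2.947] shift [-0.0006 -0.0035  0.0001] turn 0.002 q [-0.1   0.79  0.03  1.91 -0.05  0.46  1.34]
[-1.51785669  7.06509215  3.83064467] [1.58550401 0.23476819 0.03380649]
```

The knob pulled the compliant hand to y 20.4, so its axis lies there. A zero shift takes that position as the new target. First free turns:

Request:
move_arm([
  [[0, 0, 0], 0],
  [[0, 0, 0], 0],
])

```text
clock: 12.82
eef_pos: [556.3, 20.5, 35.2]
tool_rot: [-3.139, -0.017, 2.947]
force: [-0.5, 0.7, -0.5]
width: 12.8
```

```bash
cat > r.py <<'E'
from cell import *
s=read_state();print(round(float(s['clock']),2),s['eef_pos'].round(2),'yaw',s['tool_rot'].round(4),'F',s['force'].round(2),'T',s['torque'].round(3),'w',round(float(s['width']),1),'q7',s['qpos'][6].round(4),'tau7',s['tau'][6].round(3))
E
python3 r.py
```

```text
12.82 [556.33  20.47  35.18] yaw [-3.1392 -0.017   2.9471] F [-0.54  0.67 -0.5 ] T [0.266 0.053 0.011] w 12.8 q7 1.3364 tau7 -0.087
```

Request:
move_arm([
  [[0, 0, 0], 0.06],
  [[0, 0, 0], 0.12],
  [[0, 0, 0], 0.12],
  [[0, 0, 0], 0.12],
])

```text
clock: 13.32
eef_pos: [556.4, 20.7, 35.2]
tool_rot: [-3.138, -0.017, 2.827]
force: [0.4, 2.6, -1.8]
width: 12.8
```

```bash
python3 r.py
```

```text
13.32 [556.36  20.69  35.17] yaw [-3.1376 -0.0167  2.8275] F [ 0.4   2.62 -1.75] T [ 0.446 -0.039 -0.122] w 12.8 q7 1.2602 tau7 0.116
```

Request:
move_arm([
  [[0, 0, 0], 0.06],
  [[0, 0, 0], 0.12],
  [[0, 0, 0], 0.12],
  [[0, 0, 0], 0.12],
])

```text
clock: 13.82
eef_pos: [556.4, 20.9, 35.2]
tool_rot: [-3.136, -0.016, 2.708]
force: [0.6, 1.8, -2.2]
width: 13.0
```

```bash
python3 r.py
```

```text
13.82 [556.41  20.89  35.18] yaw [-3.136  -0.0162  2.7084] F [ 0.61  1.82 -2.23] T [ 0.582 -0.056 -0.079] w 13.0 q7 1.1843 tau7 0.064
```

Request:
move_arm([
  [[0, 0, 0], 0.06],
  [[0, 0, 0], 0.12],
  [[0, 0, 0], 0.12],
  [[0, 0, 0], 0.12],
])

```text
clock: 14.32
eef_pos: [556.6, 21.1, 35.2]
tool_rot: [-3.135, -0.015, 2.589]
force: [0.7, 2.2, -1.4]
width: 12.7
```

```bash
python3 r.py
```

```text
14.32 [556.56  21.12  35.2 ] yaw [-3.1346 -0.0154  2.5893] F [ 0.72  2.2  -1.37] T [ 0.698 -0.179 -0.086] w 12.7 q7 1.1084 tau7 0.049
```

Request:
move_arm([
  [[0, 0, 0], 0.06],
  [[0, 0, 0], 0.06],
  [[0, 0, 0], 0.06],
])

```text
clock: 14.7
eef_pos: [556.6, 21.2, 35.2]
tool_rot: [-3.134, -0.015, 2.53]
force: [1.2, 1.3, -2.4]
width: 13.0
```

```bash
python3 r.py
```

```text
14.7 [556.6   21.21  35.18] yaw [-3.1339 -0.015   2.5303] F [ 1.21  1.32 -2.37] T [ 0.703 -0.201 -0.035] w 13.0 q7 1.0707 tau7 0.026
```

Request:
move_arm([
  [[0, 0, 0], 0.06],
  [[0, 0, 0], 0.06],
  [[0, 0, 0], 0.06],
])

```text
clock: 15.08
eef_pos: [556.7, 21.3, 35.2]
tool_rot: [-3.133, -0.015, 2.471]
force: [0.2, 2.3, -2.6]
width: 12.9
```

```bash
python3 r.py
```

```text
15.07 [556.66  21.31  35.2 ] yaw [-3.1332 -0.0145  2.4713] F [ 0.17  2.35 -2.57] T [ 0.753 -0.199  0.03 ] w 12.9 q7 1.033 tau7 0.027
```

Request:
move_arm([
  [[0, 0, 0], 0.03],
  [[0, 0, 0], 0.06],
])

```text
clock: 15.32
eef_pos: [556.7, 21.4, 35.2]
tool_rot: [-3.132, -0.014, 2.41]
force: [1.0, 3.1, -2.8]
width: 13.0
```

```bash
cat > r.py <<'E'
from cell import *
import numpy as np
def f(): s=read_state();return s,s['torque'][2]
s,t=f();print('moving: yaw',s['tool_rot'][2].round(4),'turned',(2.947-s['tool_rot'][2]).round(4),'F',s['force'].round(2),'T',s['torque'].round(3),'qd7',s['qd'][6].round(3),'tau7',s['tau'][6].round(3))
a=[];b=[]
for i in range(3):
    get_image("side");s,t=f();a.append(t);b.append(s['tau'][6])
print('rest',round(float(s['clock']),2),s['eef_pos'].round(2),'turned',(2.947-s['tool_rot'][2]).round(4),'Tz',np.round(a,3),'tau7',np.round(b,3),'F',s['force'].round(1))
E
python3 r.py
```

```text
moving: yaw 2.41 turned 0.537 F [ 0.96  3.07 -2.78] T [ 0.759 -0.245  0.226] qd7 -0.156 tau7 -0.061
rest 15.47 [556.75  21.43  35.2 ] turned 0.5361 Tz [ 0.179  0.004 -0.001] tau7 [-0.164 -0.152 -0.056] F [ 1.3  2.8 -2.7]
```

Request:
move_arm([
  [[0, 0, 0], 0.03],
  [[0, 0, 0], 0.06],
])

```text
clock: 15.72
eef_pos: [556.8, 21.5, 35.2]
tool_rot: [-3.132, -0.013, 2.349]
force: [1.1, 2.8, -2.5]
width: 13.0
```

```bash
python3 r.py
```

```text
moving: yaw 2.3492 turned 0.5978 F [ 1.08  2.77 -2.46] T [ 0.821 -0.278  0.205] qd7 -0.155 tau7 -0.069
rest 15.88 [556.85  21.5   35.22] turned 0.5968 Tz [ 0.185  0.01  -0.071] tau7 [-0.163 -0.144 -0.045] F [ 0.9  3.2 -2.7]
```

Request:
move_arm([
  [[0, 0, 0], 0.03],
  [[0, 0, 0], 0.06],
])

```text
clock: 16.12
eef_pos: [556.9, 21.6, 35.2]
tool_rot: [-3.131, -0.013, 2.288]
force: [1.3, 2.2, -3.0]
width: 13.0
```

```bash
python3 r.py
```

```text
moving: yaw 2.2884 turned 0.6586 F [ 1.27  2.25 -3.04] T [ 0.864 -0.29   0.169] qd7 -0.156 tau7 -0.07
rest 16.27 [556.9   21.59  35.21] turned 0.6575 Tz [0.129 0.008 0.003] tau7 [-0.162 -0.144 -0.044] F [ 1.1  3.4 -3.2]
```

The tau7 signature repeats well in free turning: rest values of about -0.163, -0.146 and -0.045, with a moving Tz of about 0.2. I'll continue with identical steps.

Request:
move_arm([
  [[0, 0, 0], 0.03],
  [[0, 0, 0], 0.06],
])

```text
clock: 16.52
eef_pos: [557.0, 21.7, 35.2]
tool_rot: [-3.131, -0.012, 2.228]
force: [1.7, 3.3, -3.8]
width: 13.1
```

```bash
python3 r.py
```

```text
moving: yaw 2.2278 turned 0.7192 F [ 1.68  3.31 -3.82] T [ 0.956 -0.376  0.246] qd7 -0.155 tau7 -0.075
rest 16.68 [557.01  21.69  35.22] turned 0.7181 Tz [ 0.12  -0.014  0.009] tau7 [-0.166 -0.149 -0.049] F [ 1.4  2.3 -3.6]
```

Request:
move_arm([
  [[0, 0, 0], 0.03],
  [[0, 0, 0], 0.06],
])

```text
clock: 16.92
eef_pos: [557.1, 21.8, 35.2]
tool_rot: [-3.13, -0.011, 2.167]
force: [1.7, 4.1, -3.5]
width: 13.4
```

```bash
python3 r.py
```

```text
moving: yaw 2.167 turned 0.78 F [ 1.71  4.08 -3.46] T [ 1.041 -0.44   0.214] qd7 -0.156 tau7 -0.075
rest 17.07 [557.07  21.75  35.2 ] turned 0.7788 Tz [0.136 0.029 0.015] tau7 [-0.167 -0.15  -0.05 ] F [ 2.   2.8 -3.3]
```

Request:
move_arm([
  [[0, 0, 0], 0.03],
  [[0, 0, 0], 0.06],
])

```text
clock: 17.32
eef_pos: [557.2, 21.8, 35.2]
tool_rot: [-3.13, -0.01, 2.106]
force: [1.4, 4.0, -3.6]
width: 12.9
```

```bash
python3 r.py
```

```text
moving: yaw 2.1064 turned 0.8406 F [ 1.39  3.99 -3.59] T [ 1.026 -0.588  0.211] qd7 -0.155 tau7 -0.075
rest 17.48 [557.18  21.79  35.2 ] turned 0.8395 Tz [0.068 0.041 0.013] tau7 [-0.167 -0.152 -0.051] F [ 1.2  3.1 -4.6]
```

Request:
move_arm([
  [[0, 0, 0], 0.03],
  [[0, 0, 0], 0.06],
])

```text
clock: 17.73
eef_pos: [557.3, 21.9, 35.2]
tool_rot: [-3.129, -0.01, 2.046]
force: [2.9, 3.2, -4.4]
width: 12.7
```

```bash
python3 r.py
```

```text
moving: yaw 2.0456 turned 0.9014 F [ 2.87  3.17 -4.39] T [ 1.065 -0.574  0.172] qd7 -0.156 tau7 -0.075
rest 17.88 [557.26  21.86  35.21] turned 0.9002 Tz [ 0.144  0.011 -0.006] tau7 [-0.168 -0.153 -0.052] F [ 1.8  5.2 -4.4]
```

Request:
move_arm([
  [[0, 0, 0], 0.03],
  [[0, 0, 0], 0.06],
])

```text
clock: 18.12
eef_pos: [557.4, 22.0, 35.2]
tool_rot: [-3.129, -0.009, 1.985]
force: [2.9, 3.7, -4.3]
width: 13.1
```

```bash
python3 r.py
```

```text
moving: yaw 1.985 turned 0.962 F [ 2.87  3.67 -4.26] T [ 1.096 -0.698  0.212] qd7 -0.157 tau7 -0.075
rest 18.27 [557.38  21.94  35.21] turned 0.9609 Tz [0.117 0.053 0.005] tau7 [-0.168 -0.154 -0.054] F [ 3.2  3.8 -4.5]
```

Request:
move_arm([
  [[0, 0, 0], 0.03],
  [[0, 0, 0], 0.06],
])

```text
clock: 18.52
eef_pos: [557.5, 22.0, 35.2]
tool_rot: [-3.128, -0.008, 1.924]
force: [3.2, 3.7, -5.4]
width: 13.1
```

```bash
python3 r.py
```

```text
moving: yaw 1.9243 turned 1.0227 F [ 3.18  3.65 -5.36] T [ 1.152 -0.751  0.224] qd7 -0.158 tau7 -0.074
rest 18.68 [557.5   21.99  35.23] turned 1.0216 Tz [ 0.095  0.059 -0.002] tau7 [-0.169 -0.156 -0.055] F [ 3.3  4.2 -5. ]
```

Request:
move_arm([
  [[0, 0, 0], 0.03],
  [[0, 0, 0], 0.06],
])

```text
clock: 18.92
eef_pos: [557.6, 22.0, 35.2]
tool_rot: [-3.128, -0.007, 1.864]
force: [3.0, 4.0, -4.7]
width: 13.0
```

```bash
python3 r.py
```

```text
moving: yaw 1.8635 turned 1.0835 F [ 3.    3.96 -4.72] T [ 1.157 -0.795  0.233] qd7 -0.158 tau7 -0.09
rest 19.07 [557.61  22.03  35.22] turned 1.0823 Tz [0.105 0.027 0.014] tau7 [-0.185 -0.171 -0.07 ] F [ 2.9  3.5 -5.2]
```

tau7 rose by 0.015 beyond the free trend, so the nip is at about 1.06 rad. One more step, to confirm the slope.

Request:
move_arm([
  [[0, 0, 0], 0.03],
  [[0, 0, 0], 0.06],
])

```text
clock: 19.32
eef_pos: [557.7, 22.1, 35.2]
tool_rot: [-3.128, -0.006, 1.803]
force: [2.4, 4.3, -5.2]
width: 13.2
```

```bash
python3 r.py
```

```text
moving: yaw 1.803 turned 1.144 F [ 2.38  4.32 -5.22] T [ 1.171 -0.908  0.293] qd7 -0.156 tau7 -0.135
rest 19.48 [557.72  22.03  35.23] turned 1.1429 Tz [0.152 0.131 0.045] tau7 [-0.231 -0.218 -0.118] F [ 3.4  3.1 -5.2]
```

The slope matches at 0.77 N m/rad. The jaw is at about 5 N now, and the nip point is 1.065 rad. For 11 N the knob needs to reach 1.232 rad, so I'll turn it 0.088 more.

Request:
move_arm([
  [[0, 0, 0], 0.029],
  [[0, 0, 0], 0.058],
])

```text
clock: 19.73
eef_pos: [557.8, 22.1, 35.2]
tool_rot: [-3.128, -0.005, 1.744]
force: [2.6, 3.9, -6.5]
width: 12.8
```

```bash
python3 r.py
```

```text
moving: yaw 1.7445 turned 1.2025 F [ 2.59  3.91 -6.46] T [ 1.222 -0.993  0.269] qd7 -0.154 tau7 -0.184
rest 19.88 [557.8   22.1   35.22] turned 1.2014 Tz [0.208 0.136 0.127] tau7 [-0.276 -0.265 -0.168] F [ 1.9  3.9 -6. ]
```

Request:
move_arm([
  [[0, 0, 0], 0.015],
  [[0, 0, 0], 0.03],
])

```text
clock: 20.12
eef_pos: [557.8, 22.1, 35.2]
tool_rot: [-3.128, -0.005, 1.715]
force: [3.4, 3.9, -6.3]
width: 13.0
```

```bash
python3 r.py
```

```text
moving: yaw 1.7149 turned 1.2321 F [ 3.45  3.86 -6.27] T [ 1.202 -1.011  0.335] qd7 -0.08 tau7 -0.283
rest 20.27 [557.84  22.12  35.23] turned 1.2317 Tz [0.289 0.23  0.271] tau7 [-0.319 -0.304 -0.259] F [ 3.3  4.3 -5.2]
```

At 1.202 rad the load read 9.1 N, matching the model, and it is now about 11 N. I'll relax the hand, open it slightly and withdraw.

Request:
move_arm([
  [[0, 0, 0], 0],
  [[0, 0, 0], 0],
])

```text
clock: 20.52
eef_pos: [557.9, 22.2, 35.2]
tool_rot: [-3.128, -0.005, 1.715]
force: [2.3, 4.1, -5.8]
width: 12.9
```

Request:
move_arm([
  [[0, 0, 0], 0],
  [[0, 0, 0], 0],
  [[0, 0, 0], 0],
], claw=0.3)

```text
clock: 20.9
eef_pos: [557.4, 21.2, 35.4]
tool_rot: [-3.127, -0.004, 1.714]
force: [0.1, -0.3, -0.1]
width: 25.4
```

```bash
python3 r.py
```

```text
moving: yaw 1.7141 turned 1.2329 F [ 0.14 -0.28 -0.1 ] T [-0.003 -0.066  0.049] qd7 0.002 tau7 -0.002
rest 21.05 [557.69  21.75  35.3 ] turned 1.2322 Tz [ 0.049  0.043 -0.035] tau7 [-0.002 -0.001 -0.001] F [-0.7  0.6 -0.5]
```

Released cleanly, with no contact forces. Going up.

Request:
move_arm([
  [[0, 0, -0.02], 0],
  [[0, 0, -0.045], 0],
  [[0, 0, -0.08], 0],
  [[0, 0, -0.13], 0],
  [[0, 0, -0.15], 0],
])

```text
clock: 21.68
eef_pos: [561.1, 21.1, 188.1]
tool_rot: [-3.132, -0.004, 1.715]
force: [0.7, 1.4, -1.2]
width: 25.9
```

Request:
move_arm([
  [[0.06, 0.02, -0.02], 0],
  [[0.12, 0.04, -0.04], 0],
  [[0.12, 0.04, -0.04], 0],
  [[0.12, 0.04, -0.04], 0],
])

```text
clock: 22.18
eef_pos: [583.6, 145.6, 228.0]
tool_rot: [-3.131, -0.003, 1.716]
force: [0.0, 0.1, -1.2]
width: 25.6
```

```bash
python3 -c "
from h import *
s=read_state();print(s['clock'],s['eef_pos'],s['force'])
cv2.imwrite('pics/f.png',cv2.convertScaleAbs(cv2.resize(np.hstack([get_image('top')[160:290,225:355],get_image('side')[165:295,230:360]]),None,fx=3,fy=3,interpolation=2),alpha=1.8))"
```

```text
22.175 [583.56809225 145.58203475 227.9737002 ] [ 0.00165701  0.09346054 -1.15297639]
```

View pics/f.png

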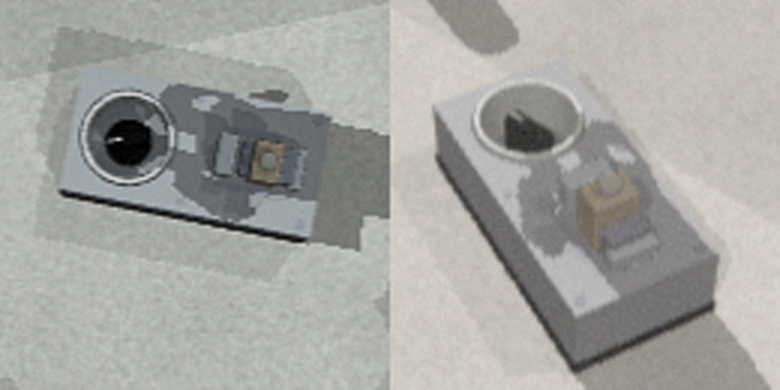

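The last picture shows the block upright and nipped between both jaws, at top crop (268,160) and side crop (608,210). The knob is turned by about 70° and the arm is clear. Handing in.

```bash
python3 -c "
from cell import *
print(finish_job())"
```

```text
the job is handed in; nothing more can be done
None
```

The block is clamped upright between the two jaws at about 11 N, and I handed the job in at about 22 s of the 64 s allowed.

- **Block:** I picked the smallest of the three look-alikes. My first grasp was about 5 mm off-centre, so I regrasped it before lifting. It touched down on the deck between the jaws and I let go.
- **Position:** The knob's axis turned out about 4 mm further along the holder's +y than my camera fit. The block therefore probably stood 4 to 5 mm towards the stop jaw from the nest point. I felt no side contact while lowering it. I did not feel for the stop jaw separately; I let the moving jaw carry the block onto it.
- **Clamping:** I turned the knob clockwise by feel. The block was nipped at about 1.065 rad, and the torque then rose by 0.77 N m per rad, against 0.79 expected. At 1.202 rad the torque gave about 9.1 N. I stopped at 1.232 rad, which works out to about 11 N. That last figure comes from the angle; it was not read directly.
- **Last checks:** After I let go, the hand read essentially no contact force. The last picture shows the block upright between both jaws and the arm clear. The hand never came near the jar, cup or spray can, though the last picture does not show them. I saw no sign of pushing on the guard.

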